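# Refill the empty cells of the bottle carrier

## Robot

A 6-joint arm with a two-finger parallel gripper is mounted at the origin on a cart in front of the work surface, level with it; the furniture and walls round the work are solid. World frame = base frame: x ahead of the robot, y to its left, z up, the work surface at z = 0. Lengths are in m, angles in rad, forces in N, time in s.
With the tool pointing down it reaches from about 0.4 to 0.825 m from the base axis. Payload 7 kg.
Tool frame: the origin (TCP) lies midway between the tips of the shut fingers; the grasp point (between the pads) lies behind it (grip_depth is the z of the grasp point in the tool frame, in m); z points along the fingers, y is the line along which they close (so a half turn about z gives the same grasp; the last joint's range is limited). The gripper opens to 85 mm and grips with 20 to 120 N. Pads are 22 mm wide; open, the fingers measure 114 mm over their backs; the gripper's body (76 mm by 85 mm) begins 54 mm behind the grasp point. The pads swing forward as they close: fully open they stand 13 mm farther back than shut.
Start: joints at [-0.877, 0.359, 0.012, 0, -1.224, -0.288], TCP at [0.266, -0.62, 0.197] pointing down, gripper open.
Joint ranges: [-3.07, 3.07], [-1.43, 2.12], [-1.02, 1.25], [-3.03, 1.67], [-3.05, -0], [-3.03, 3.03]. Speed limits (rad/s): [2.39, 2.39, 3.01, 3.14, 3.14, 3.14].

## Interface

Orientations are given as a unit quaternion [w, x, y, z].
In Python, from cell import observe, camera, calibration, sign_off, look_for, grip_depth gives the robot as it stands.
- The arm moves only by the tool send_rows, never from a script. Its argument "series" is a list of rows, each an object with "slide": the shift along the tool's x, y, z in units of 150 mm (1.0 is 150 mm), a list of three; "delta_rot": the turn, a rotation vector about the tool's x, y, z in units of 90 degrees (1.0 is 90 degrees), a list of three; "claw": the opening, from 0 (shut) to 1 (fully open). In form: [{"slide": [x, y, z], "delta_rot": [wx, wy, wz], "claw": claw}, ...]. A call has exactly 10 rows; each row is the pose to reach, as a shift and turn from the pose commanded when the call began, along the tool's axes at that moment; what a row does not reach only later rows make up. A row lasts 1/10 s, in which the tool goes at most 50 mm and 8.59 degrees, less where a joint would pass 70% of its speed; a pose out of reach is approached as far as the arm can. A call with a number of a shift or a turn outside -1 to 1 is refused whole. A call with a gripper value outside its range is refused whole. The fingers move at their own pace and stop on an object; "newtons" is the grip in N (left out, the last holds). Time passes only in rows, so rows that repeat a pose let the fingers close, or fill a call up. It gives the time, the measured TCP pose, the force, the opening and the grip force at its end, in the units of the state.
- observe(): the state, without advancing time (a new reading comes with each control period).
- camera(name): name is "scene" or "side" or "wrist"; returns the picture (420x560x3 uint8, red, green, blue); there is no depth.
- calibration(name): a dict with "camera_matrix" (3x3 intrinsics, pixels), "distortion" ([k1, k2, p1, p2, k3] as OpenCV has them; the pictures are not rectified), "cam_to_world" (4x4, takes a point from camera to world coordinates); the wrist camera has in their place "tool_from_camera" (4x4, takes a point from camera to tool coordinates, whose origin is the TCP and whose axes are the flange's). Camera axes: x right, y up, looking along -z (the intrinsics and any distortion apply to the point x, -y, -z); pixel columns grow to the right and rows downward; lengths in m; the calibration is good to about 2 mm. A picture is of the moment at which its call begins: read the wrist's pose just before it. calibration takes no time and is no camera call.
- sign_off(): hands the job in; it is judged then, once.
Trained networks look in the newest picture that a camera, given by its name, has taken for a name from the list of things; names that differ only in an ending like _2 or _b are one class to them, and where a whole thing is asked for, a point or a joint stands for the part that bears it (a point fixed in the world has none). Each returns a list of dicts, best first, with "p" (0 to 1); they miss things now and then, are a little off and sometimes report something else, mostly with a low value. They report only what shows in the picture. A call takes as long as a camera call. They do not tell look-alikes from the thing itself.
- look_for(camera, thing): "rect" ([left, top, right, bottom] in pixels, round what is visible of it).
The state is a dict: "clock": time; "joint_pos": joint angles; "qvel": joint speeds; "tau": joint torques, N m; "tool_pos": TCP position; "orientation": TCP orientation; "wrist_force": force on the tool from outside, world axes, zero at the start; "wrist_torque": the same for the moment, N m; "width": opening from 0.0 (shut) to 1.0 (fully open); "grip_force": force on a finger pad.
Only numpy, scipy, OpenCV 4.12 (cv2) and the standard library are available. Lean on these libraries where they do the work, as an engineer would, in place of code of your own. Each camera call takes 0.05 s, during which the arm holds its last target. There are 200 camera calls.

## Task

Two of the six cells of the blue bottle carrier are empty. Find them and set the two spare white bottles with red caps, which stand on the bench just left of the carrier, upright in them, one bottle to a cell and down on the cell's floor; set them down rather than dropping them. Leave the four bottles already in the carrier and the brown bottle where they are, and knock nothing over.

Things in the scene. Friction and masses are not known exactly. Their poses are not given: they have to be found in the camera images.
- carrier: fixed blue bottle carrier, 184 (x) by 208 (y) by 36 mm high, origin on the bench under its centre. Six open square cells: two rows of three, rows 112 mm apart along its x, cells 68 mm apart along its y, a 40 mm channel between the rows. Cells: 64 mm square inside, walls 4 mm thick, 36 mm high, floor 5 mm above the bench. Two grey bows, 46 mm high, cross the channel ends. Two cells are empty; which ones varies
- cell_0 (a point): centre of the floor of carrier cell 0 (the row nearer the robot, right-hand cell as the robot sees it), 5 mm above the bench
- cell_1 (a point): centre of the floor of carrier cell 1 (the row nearer the robot, middle cell as the robot sees it), 5 mm above the bench
- cell_2 (a point): centre of the floor of carrier cell 2 (the row nearer the robot, left-hand cell as the robot sees it), 5 mm above the bench
- cell_3 (a point): centre of the floor of carrier cell 3 (the row farther from the robot, right-hand cell as the robot sees it), 5 mm above the bench
- cell_4 (a point): centre of the floor of carrier cell 4 (the row farther from the robot, middle cell as the robot sees it), 5 mm above the bench
- cell_5 (a point): centre of the floor of carrier cell 5 (the row farther from the robot, left-hand cell as the robot sees it), 5 mm above the bench
- spare_1: spare: white plastic bottle with a red screw cap and a red label band, upright; 52 mm in diameter, 105 mm high, sides straight to about 70 mm up, then a shoulder; cap 32 mm in diameter, 93 to 105 mm up; about 0.2 kg; origin: centre of its underside, z up. It stands on the bench to the left of the carrier
- spare_2: spare: white plastic bottle with a red screw cap and a red label band, upright; 52 mm in diameter, 105 mm high, sides straight to about 70 mm up, then a shoulder; cap 32 mm in diameter, 93 to 105 mm up; about 0.2 kg; origin: centre of its underside, z up. It stands on the bench to the left of the carrier
- kept_1: already in one of the carrier's cells (which one varies), up to 6 mm off the cell's centre: white plastic bottle with a red screw cap and a red label band, upright; 52 mm in diameter, 105 mm high, sides straight to about 70 mm up, then a shoulder; cap 32 mm in diameter, 93 to 105 mm up; about 0.2 kg; origin: centre of its underside, z up.
- kept_2: already in one of the carrier's cells (which one varies), up to 6 mm off the cell's centre: white plastic bottle with a red screw cap and a red label band, upright; 52 mm in diameter, 105 mm high, sides straight to about 70 mm up, then a shoulder; cap 32 mm in diameter, 93 to 105 mm up; about 0.2 kg; origin: centre of its underside, z up.
- kept_3: already in one of the carrier's cells (which one varies), up to 6 mm off the cell's centre: white plastic bottle with a red screw cap and a red label band, upright; 52 mm in diameter, 105 mm high, sides straight to about 70 mm up, then a shoulder; cap 32 mm in diameter, 93 to 105 mm up; about 0.2 kg; origin: centre of its underside, z up.
- kept_4: already in one of the carrier's cells (which one varies), up to 6 mm off the cell's centre: white plastic bottle with a red screw cap and a red label band, upright; 52 mm in diameter, 105 mm high, sides straight to about 70 mm up, then a shoulder; cap 32 mm in diameter, 93 to 105 mm up; about 0.2 kg; origin: centre of its underside, z up.
- amber: brown bottle with a white cap, not wanted in the carrier; 60 mm in diameter, 125 mm high, about 0.3 kg; stands upright on the bench among the spares; origin: centre of its underside
Not all that is in view belongs to the job. Leave any green or yellow look-alike of the kept_2 alone.

How it is judged:
At the end, for the whole second after the job is handed in: Each spare bottle stands in a cell of the carrier: its base within 14 mm of a cell's centre, less than 12 mm above the bench, upright within 0.12 rad and at rest; the four bottles that were in the carrier and the brown bottle are upright within 0.12 rad and within 30 mm of where they started ((horizontal distance between spare_1 and cell_0 below 0.014 m or horizontal distance between spare_1 and cell_1 below 0.014 m or horizontal distance between spare_1 and cell_2 below 0.014 m or horizontal distance between spare_1 and cell_3 below 0.014 m or horizontal distance between spare_1 and cell_4 below 0.014 m or horizontal distance between spare_1 and cell_5 below 0.014 m) and z of each of spare_1, spare_2 in the frame of carrier below 0.012 m and angle between each of spare_1, spare_2, kept_1, kept_2, kept_3, kept_4, amber's own z axis and vertical below 0.12 rad and linear speed of each of spare_1, spare_2 below 0.03 m/s and (horizontal distance between spare_2 and cell_0 below 0.014 m or horizontal distance between spare_2 and cell_1 below 0.014 m or horizontal distance between spare_2 and cell_2 below 0.014 m or horizontal distance between spare_2 and cell_3 below 0.014 m or horizontal distance between spare_2 and cell_4 below 0.014 m or horizontal distance between spare_2 and cell_5 below 0.014 m) and distance of each of kept_1, kept_2, kept_3, kept_4, amber from where it was at the start of the episode below 0.03 m); the robot touches nothing.
It fails at once if a bottle is knocked over (angle between any of spare_1, spare_2, kept_1, kept_2, kept_3, kept_4, amber's own z axis and vertical above 0.7 rad).
It fails at once if a bottle that was already in the carrier is taken out or moved more than 40 mm (distance of any of kept_1, kept_2, kept_3, kept_4 from where it was at the start of the episode above 0.04 m).
It fails at once if the brown bottle is moved more than 40 mm (distance of amber from where it was at the start of the episode above 0.04 m).
It fails at once if a spare bottle is dropped: it falls freely, touching nothing, faster than 0.6 m/s (a fall of about 2 cm) ((contact force between spare_1 and anything else below 0.05 N and linear speed of spare_1 above 0.6 m/s) or (contact force between spare_2 and anything else below 0.05 N and linear speed of spare_2 above 0.6 m/s)).
It also fails if it takes over 51 s, if anything falls off the work surface, if the arm or the gripper's body presses on something with over 40 N, if the wrist force passes 120 N, or if a joint passes its speed limit or range.

## Working session

There is one attempt and no reset: what is moved stays moved. The work goes in short steps, Python scripts to look and compute and a tool call to move; the robot and the scene stay as the last step left them, time stands still between calls to the robot, and variables do not carry over. Pictures are saved under pics/ and viewed, at most 10 in all, crops included, and the job is handed in when it is done.

Besides the shell and the picture viewer there is one more tool, called by a JSON object that holds its "method" and its "body". send_rows: Moves the arm, as the interface text tells. Shifts and turns lie within -1 to 1; 1 stands for 150 mm of shift or 90 degrees of turn. Its arguments: {"type":"object","properties":{"series":{"type":"array","items":{"type":"object","properties":{"slide":{"type":"array","items":{"type":"number"}},"delta_rot":{"type":"array","items":{"type":"number"}},"claw":{"type":"number"}}}},"newtons":{"type":"number"}},"required":["series"]}

```bash
mkdir -p pics; cat > h.py <<'E'
import numpy as np, cv2
from cell import *
from scipy.spatial.transform import Rotation as R
def cam(n):
    c=calibration(n); K=np.array(c["camera_matrix"]); D=np.array(c["distortion"])
    if "cam_to_world" in c: T=np.array(c["cam_to_world"])
    else:
        s=observe(); q=s["orientation"]; W=np.eye(4); W[:3,:3]=R.from_quat([q[1],q[2],q[3],q[0]]).as_matrix(); W[:3,3]=s["tool_pos"]
        T=W@np.array(c["tool_from_camera"])
    return K,D,T
def toplane(C,uv,z):
    K,D,T=C; p=cv2.undistortPoints(np.array([[uv]],float),K,D)[0,0]
    d=T[:3,:3]@np.array([p[0],-p[1],-1]); o=T[:3,3]
    return o+d*(z-o[2])/d[2]
def proj(C,P):
    K,D,T=C; p=(np.atleast_2d(P)-T[:3,3])@T[:3,:3]; p=p*[1,-1,-1]
    return cv2.projectPoints(p,np.zeros(3),np.zeros(3),K,D)[0][:,0]
E
python3 - <<'E'
from h import *
s=observe(); print(grip_depth,s["tool_pos"],s["orientation"],s["clock"])
for n in ["scene","side"]:
    im=camera(n); cv2.imwrite(f"pics/{n}0.png",im[:,:,::-1])
    C=cam(n); print(n,C[2][:3,3].round(3))
    for t in ["spare_1","amber","carrier"]:
        for r in look_for(n,t): print(t,np.round(r["rect"]),round(r["p"],2))
E
```

```text
-0.0187 [ 0.26621309 -0.61971854  0.19626977] [-2.13510609e-04 -2.01426895e-01  9.79503213e-01  7.84708742e-04] 0.0
scene [0.04  0.96  0.469]
spare_1 [208. 186. 230. 232.] 0.84
spare_1 [248. 199. 270. 254.] 0.61
amber [187. 208. 225. 277.] 0.68
carrier [228. 180. 333. 223.] 0.92
side [0.339 1.09  0.66 ]
spare_1 [272. 198. 304. 254.] 0.86
spare_1 [220. 189. 247. 241.] 0.84
amber [242. 228. 276. 295.] 0.7
amber [216. 149. 324. 216.] 0.51
carrier [217. 152. 323. 212.] 0.74
```

View pics/scene0.png

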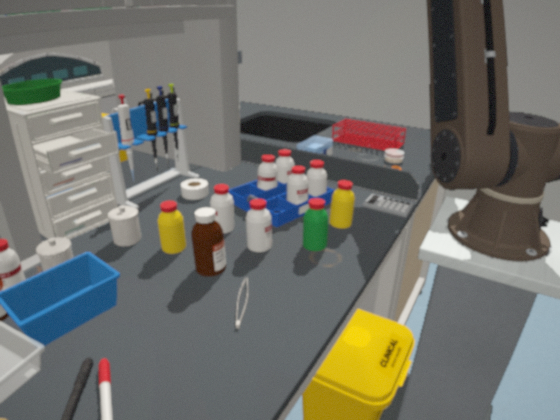

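View pics/side0.png

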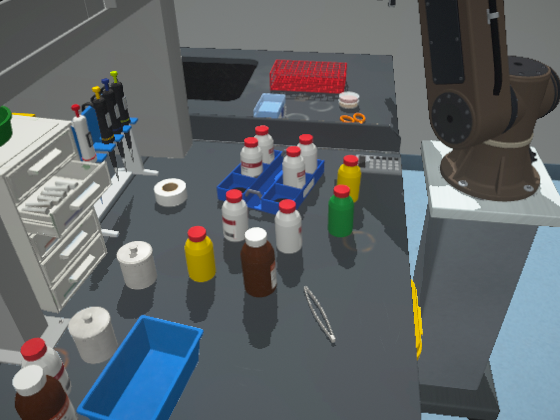

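Scene shows the red-capped white candidates outside the carrier at (222,208) and (259,225). The look-alikes are yellow (172,227) and (343,204), and green (316,225). Amber is at (208,242), and another white bottle stands far left at (5,262). Side view agrees: spares at (235,215) and (288,226), amber at (258,262). The two cells at the left end of the carrier look empty. I'll measure caps and carrier next.

```bash
cat > fx.py <<'E'
from h import *
from scipy.optimize import minimize
def caps(n,im):
    C=cam(n); hsv=cv2.cvtColor(im,cv2.COLOR_RGB2HSV); h,s,v=cv2.split(hsv)
    m=(((h<7)|(h>172))&(s>150)&(v>90)).astype(np.uint8)
    k,l,st,ce=cv2.connectedComponentsWithStats(m)
    out=[]
    for i in range(1,k):
        if st[i,4]>25: out.append((ce[i],st[i,4],toplane(C,ce[i],0.1)))
    return out
def blue(im):
    h,s,v=cv2.split(cv2.cvtColor(im,cv2.COLOR_RGB2HSV)); return ((h>108)&(h<125)&(s>150)&(v>50)).astype(np.uint8)
E
python3 - <<'E'
from fx import *
for n in ["scene","side"]:
    im=cv2.imread(f"pics/{n}0.png")[:,:,::-1].copy()
    for c,a,p in caps(n,im):
        if 0.2<p[0]<1 and abs(p[1])<.5: print(n,c.round(),a,p.round(3))
    C=cam(n); m=blue(im)
    k,l,st,ce=cv2.connectedComponentsWithStats(m)
    for i in range(1,k):
        if st[i,4]>60: print(' blue',st[i],ce[i].round())
    print('amber', [toplane(C,((208,214) if n=="scene" else (257,237)),0.12).round(3)])
E
```

```text
scene [368. 135.] 1298 [ 0.423 -0.263  0.1  ]
scene [284. 153.] 53 [0.562 0.031 0.1  ]
scene [268. 158.] 67 [0.578 0.09  0.1  ]
scene [317. 163.] 77 [0.451 0.056 0.1  ]
scene [298. 169.] 71 [0.473 0.119 0.1  ]
scene [345. 184.] 95 [0.339 0.145 0.1  ]
scene [221. 189.] 96 [0.562 0.313 0.1  ]
scene [257. 204.] 123 [0.453 0.333 0.1  ]
scene [316. 203.] 131 [0.35  0.268 0.1  ]
scene [168. 206.] 126 [0.6   0.437 0.1  ]
 blue [234 183  24  24 119] [245. 196.]
 blue [254 182  46  45 459] [278. 204.]
amber [array([0.484, 0.45 , 0.12 ])]
side [308.  78.] 1810 [ 0.484 -0.309  0.1  ]
side [261. 130.] 109 [0.56  0.032 0.1  ]
side [305. 139.] 122 [0.449 0.062 0.1  ]
side [251. 142.] 118 [0.574 0.094 0.1  ]
side [293. 151.] 120 [0.47  0.124 0.1  ]
side [350. 160.] 132 [0.34  0.147 0.1  ]
side [341. 191.] 173 [0.353 0.269 0.1  ]
side [234. 195.] 179 [0.563 0.313 0.1  ]
side [287. 206.] 186 [0.454 0.333 0.1  ]
side [196. 233.] 234 [0.602 0.437 0.1  ]
 blue [ 217  150  107   64 2418] [267. 185.]
amber [array([0.487, 0.456, 0.12 ])]
```

```bash
python3 - <<'E'
import cv2
a=cv2.imread("pics/scene0.png")[150:290,150:370];b=cv2.imread("pics/side0.png")[120:310,180:380]
a=cv2.resize(a,(400,255),interpolation=2);b=cv2.resize(b,(400,380),interpolation=2)
a=cv2.copyMakeBorder(a,0,125,0,0,0)
cv2.imwrite("pics/crop0.png",cv2.hconcat([a,b]))
E
```

```text
(no output)
```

View pics/crop0.png

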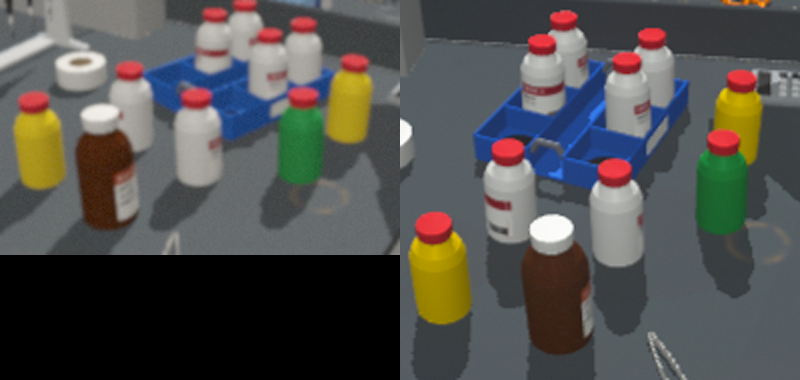

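The crop confirms it: the two spares are red-capped and white, standing just left of the carrier. The left column (cells 2 and 5) is empty, and the carrier is yawed about -14°. I'll move over it now for a wrist view.

{"method": "send_rows", "body": {"series": [{"slide": [0,0,-0.3],"delta_rot": [0,0,0],"claw": 1},{"slide": [-0.2,0.2,-0.6],"delta_rot": [0,0,0],"claw": 1},{"slide": [-0.4,0.4,-0.8],"delta_rot": [0,0,0],"claw": 1},{"slide": [-0.6,0.6,-1],"delta_rot": [0,0,0],"claw": 1},{"slide": [-0.8,0.8,-1],"delta_rot": [0,0,0],"claw": 1},{"slide": [-1,1,-1],"delta_rot": [0,0,0],"claw": 1},{"slide": [-1,1,-1],"delta_rot": [0,0,0],"claw": 1},{"slide": [-1,1,-1],"delta_rot": [0,0,0],"claw": 1},{"slide": [-1,1,-1],"delta_rot": [0,0,0],"claw": 1},{"slide": [-1,1,-1],"delta_rot": [0,0,0],"claw": 1}]}}

```text
clock: 1.4
tool_pos: [0.3446, -0.424, 0.3467]
orientation: [-0.0, -0.201, 0.98, 0.0]
wrist_force: [-0.2, 0.1, 0.4]
width: 1.0
grip_force: 0.0
```

{"method": "send_rows", "body": {"series": [{"slide": [-0.15,0.2,0],"delta_rot": [0,0,0],"claw": 1},{"slide": [-0.3,0.4,0],"delta_rot": [0,0,0],"claw": 1},{"slide": [-0.5,0.6,0],"delta_rot": [0,0,0],"claw": 1},{"slide": [-0.7,0.8,0],"delta_rot": [0,0,0],"claw": 1},{"slide": [-0.9,1,0],"delta_rot": [0,0,0],"claw": 1},{"slide": [-0.9,1,0],"delta_rot": [0,0,0],"claw": 1},{"slide": [-0.9,1,0],"delta_rot": [0,0,0],"claw": 1},{"slide": [-0.9,1,0],"delta_rot": [0,0,0],"claw": 1},{"slide": [-0.9,1,0],"delta_rot": [0,0,0],"claw": 1},{"slide": [-0.9,1,0],"delta_rot": [0,0,0],"claw": 1}]}}

```text
clock: 2.4
tool_pos: [0.4095, -0.2331, 0.347]
orientation: [-0.0, -0.2, 0.98, 0.0]
wrist_force: [0.2, 0.6, -0.0]
width: 1.001
grip_force: 0.0
```

{"method": "send_rows", "body": {"series": [{"slide": [-0.15,0.2,0],"delta_rot": [0,0,0],"claw": 1},{"slide": [-0.3,0.4,0],"delta_rot": [0,0,0],"claw": 1},{"slide": [-0.5,0.6,0],"delta_rot": [0,0,0],"claw": 1},{"slide": [-0.7,0.8,0],"delta_rot": [0,0,0],"claw": 1},{"slide": [-0.9,1,0],"delta_rot": [0,0,0],"claw": 1},{"slide": [-0.9,1,0],"delta_rot": [0,0,0],"claw": 1},{"slide": [-0.9,1,0],"delta_rot": [0,0,0],"claw": 1},{"slide": [-0.9,1,0],"delta_rot": [0,0,0],"claw": 1},{"slide": [-0.9,1,0],"delta_rot": [0,0,0],"claw": 1},{"slide": [-0.9,1,0],"delta_rot": [0,0,0],"claw": 1}]}}

```text
clock: 3.4
tool_pos: [0.4745, -0.0419, 0.3474]
orientation: [0.0, -0.201, 0.98, -0.0]
wrist_force: [-0.0, 0.1, -0.4]
width: 0.999
grip_force: 0.0
```

{"method": "send_rows", "body": {"series": [{"slide": [-0.2,0.2,0],"delta_rot": [0,0,-0.06],"claw": 1},{"slide": [-0.3,0.4,0],"delta_rot": [0,0,-0.12],"claw": 1},{"slide": [-0.5,0.6,0],"delta_rot": [0,0,-0.18],"claw": 1},{"slide": [-0.6,0.8,0],"delta_rot": [0,0,-0.25],"claw": 1},{"slide": [-0.6,1,0],"delta_rot": [0,0,-0.32],"claw": 1},{"slide": [-0.6,1,0],"delta_rot": [0,0,-0.4],"claw": 1},{"slide": [-0.6,1,0],"delta_rot": [0,0,-0.48],"claw": 1},{"slide": [-0.6,1,0],"delta_rot": [0,0,-0.55],"claw": 1},{"slide": [-0.6,1,0],"delta_rot": [0,0,-0.587],"claw": 1},{"slide": [-0.6,1,0],"delta_rot": [0,0,-0.587],"claw": 1}]}}

```text
clock: 4.4
tool_pos: [0.4982, 0.1318, 0.3473]
orientation: [0.0, -0.616, 0.788, 0.0]
wrist_force: [-0.7, -0.4, 0.0]
width: 1.001
grip_force: 0.0
```

```bash
python3 - <<'E'
from fx import *
s=observe(); print(s["tool_pos"],s["orientation"],s["clock"],s["joint_pos"])
C=cam("wrist"); im=camera("wrist"); cv2.imwrite("pics/w1.png",im[:,:,::-1]); np.save("w1.npy",C[2])
print(np.array(calibration("wrist")["tool_from_camera"]).round(3))
for c,a,p in caps("wrist",im): print(c.round(),a,p.round(4))
E
```

```text
[0.49819567 0.13183966 0.3473282 ] [ 1.11166125e-04 -6.16147755e-01  7.87630581e-01  8.43815950e-06] 4.4 [ 6.40039355e-01  2.80431721e-02 -7.01105168e-02 -2.22708949e-05
 -1.47242077e+00 -8.83148762e-01]
[[-0.     0.963  0.271  0.068]
 [ 1.     0.     0.    -0.001]
 [ 0.     0.271 -0.963 -0.176]
 [ 0.     0.     0.     1.   ]]
[212. 119.] 516 [0.5596 0.0397 0.1   ]
[305. 122.] 491 [0.4474 0.0713 0.1   ]
[399. 159.] 511 [0.3406 0.1463 0.1   ]
[215. 170.] 457 [0.5737 0.1014 0.1   ]
[299. 173.] 443 [0.4694 0.1316 0.1   ]
[401. 247.] 457 [0.3548 0.2671 0.1   ]
[339. 304.] 385 [0.4552 0.3326 0.1   ]
[263. 307.] 364 [0.5648 0.3114 0.1   ]
[327. 343.] 64 [0.486  0.3949 0.1   ]
```

View pics/w1.png

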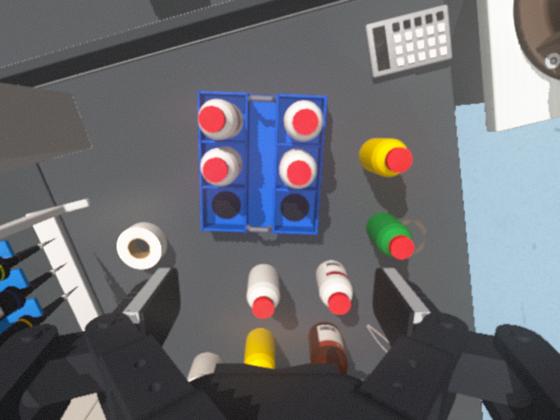

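The wrist view shows the empty cells (dark circles) at (225,205) and (294,207). The spares' caps are at (263,307) and (339,304), and amber is at (327,345). I'll fit the carrier outline from this picture.

```bash
python3 - <<'E'
from fx import *
def mk(n,f,T=None):
    K,D,T0=cam(n); return (K,D,T0 if T is None else T), cv2.imread(f)[:,:,::-1].copy()
views=[mk("wrist","pics/w1.png",np.load("w1.npy")),mk("side","pics/side0.png")]
rois=[(190,80,340,245),(205,125,335,220)]
hx,hy=.092,.104
box=np.array([[a*hx,b*hy,z] for a in(1,-1) for b in(1,-1) for z in(0,.036)])
def hullimg(pts):
    m=np.zeros((420*4,560*4),np.uint8); cv2.fillConvexPoly(m,cv2.convexHull((pts*4+2).round().astype(np.int32)),1); return m
tg=[]
for (C,im),r in zip(views,rois):
    m=blue(im); z=np.zeros_like(m); z[r[1]:r[3],r[0]:r[2]]=1
    m=cv2.morphologyEx(m*z,cv2.MORPH_OPEN,np.ones((2,2),np.uint8)); ys,xs=np.nonzero(m)
    tg.append(hullimg(np.float32(np.c_[xs,ys])))
def P(p): 
    c,s=np.cos(p[2]),np.sin(p[2]); return box@np.array([[c,-s,0],[s,c,0],[0,0,1]]).T+[p[0],p[1],0]
for idx in ([0],[1]):
    f=lambda p:sum(np.count_nonzero(hullimg(proj(views[i][0],P(p)))!=tg[i])/tg[i].sum() for i in idx)
    r=minimize(f,[.52,.12,-.25],method="Nelder-Mead",options=dict(initial_simplex=[[.52,.12,-.25],[.53,.12,-.25],[.52,.13,-.25],[.52,.12,-.2]],xatol=1e-4,fatol=1e-4))
    p=r.x; c,s=np.cos(p[2]),np.sin(p[2]); Rm=np.array([[c,-s],[s,c]])
    cells={k:(p[:2]+Rm@[dx,dy]).round(4) for k,dx,dy in((0,-.056,-.068),(1,-.056,0),(2,-.056,.068),(3,.056,-.068),(4,.056,0),(5,.056,.068))}
    print(p.round(4),r.fun,cells)
# spare caps refined: top disc contour via z .105
C,im=views[0]
for uv in((212,119),(305,122),(215,170),(299,173)): print(toplane(C,uv,.105).round(4))
for c,a,q in caps("side",views[1][1]): print("side",c.round(),toplane(views[1][0],c,.105).round(4)) if a<190 and q[0]<.6 and q[0]>.43 else 0
q=observe()["orientation"]; M=R.from_quat([q[1],q[2],q[3],q[0]]).as_matrix(); print(M.round(4))
E
```

```text
[ 0.5192  0.1216 -0.2836] 0.017311941025819524 {0: array([0.4465, 0.072 ]), 1: array([0.4655, 0.1373]), 2: array([0.4845, 0.2025]), 3: array([0.554 , 0.0406]), 4: array([0.573 , 0.1059]), 5: array([0.592 , 0.1712])}
[ 0.5173  0.1207 -0.2513] 0.120463730252684 {0: array([0.4461, 0.0688]), 1: array([0.4631, 0.1346]), 2: array([0.48  , 0.2005]), 3: array([0.5546, 0.0409]), 4: array([0.5715, 0.1068]), 5: array([0.5884, 0.1727])}
[0.5584 0.0404 0.105 ]
[0.448  0.0716 0.105 ]
[0.573  0.1015 0.105 ]
[0.4693 0.1313 0.105 ]
side [261. 130.] [0.5581 0.0411 0.105 ]
side [305. 139.] [0.4478 0.0715 0.105 ]
side [251. 142.] [0.5719 0.1026 0.105 ]
side [293. 151.] [0.4689 0.1327 0.105 ]
side [234. 195.] [0.5606 0.32   0.105 ]
side [287. 206.] [0.4527 0.3399 0.105 ]
[[-2.428e-01 -9.701e-01  2.000e-04]
 [-9.701e-01  2.428e-01  1.000e-04]
 [-2.000e-04 -1.000e-04 -1.000e+00]]
```

{"method": "send_rows", "body": {"series": [{"slide": [-0.2,0,0.1],"delta_rot": [0,0,0.024],"claw": 1},{"slide": [-0.4,-0.05,0.2],"delta_rot": [0,0,0.024],"claw": 1},{"slide": [-0.6,-0.1,0.3],"delta_rot": [0,0,0.024],"claw": 1},{"slide": [-0.8,-0.13,0.4],"delta_rot": [0,0,0.024],"claw": 1},{"slide": [-1,-0.13,0.5],"delta_rot": [0,0,0.024],"claw": 1},{"slide": [-1,-0.13,0.6],"delta_rot": [0,0,0.024],"claw": 1},{"slide": [-1,-0.13,0.7],"delta_rot": [0,0,0.024],"claw": 1},{"slide": [-1,-0.13,0.7],"delta_rot": [0,0,0.024],"claw": 1},{"slide": [-1,-0.13,0.7],"delta_rot": [0,0,0.024],"claw": 1},{"slide": [-1,-0.13,0.7],"delta_rot": [0,0,0.024],"claw": 1}]}}

```text
clock: 5.45
tool_pos: [0.5538, 0.2733, 0.2435]
orientation: [0.001, -0.601, 0.799, -0.0]
wrist_force: [0.4, 0.3, -0.2]
width: 1.001
grip_force: 0.0
```

```bash
cat > go.py <<'E'
import sys
from fx import *
def go(*t):
    s=observe(); q=s["orientation"]; M=R.from_quat([q[1],q[2],q[3],q[0]]).as_matrix()
    print("pos",np.round(s["tool_pos"],4),"yaw",np.arctan2(-M[1,1],-M[0,1]).round(4),"w",s["width"],"slide",(M.T@(np.array(t)-s["tool_pos"])/.15).round(3))
if __name__=="__main__": go(*map(float,sys.argv[1:4]))
E
python3 - <<'E'
from go import *
C=cam("wrist"); im=camera("wrist"); cv2.imwrite("pics/w2.png",im[:,:,::-1])
for c,a,p in caps("wrist",im): print(c.round(),a,p.round(4))
go(.564,.3125,.037)
E
```

```text
[201.  15.] 1100 [0.574  0.1016 0.1   ]
[326.  15.] 1059 [0.4691 0.1318 0.1   ]
[470.   3.] 232 [0.3468 0.1574 0.1   ]
[477. 131.] 1092 [0.3544 0.2665 0.1   ]
[386. 223.] 800 [0.4547 0.3324 0.1   ]
[278. 233.] 738 [0.5643 0.3124 0.1   ]
[364. 290.] 87 [0.4931 0.401  0.1   ]
[275. 340.] 618 [0.6035 0.4358 0.1   ]
pos [0.5537 0.2733 0.2435] yaw -0.2814 w 0.9989768055205753 slide [-0.268  0.008  1.377]
```

{"method": "send_rows", "body": {"series": [{"slide": [-0.15,0.008,0],"delta_rot": [0,0,0],"claw": 1},{"slide": [-0.268,0.008,0],"delta_rot": [0,0,0],"claw": 1},{"slide": [-0.268,0.008,0.1],"delta_rot": [0,0,0],"claw": 1},{"slide": [-0.268,0.008,0.3],"delta_rot": [0,0,0],"claw": 1},{"slide": [-0.268,0.008,0.5],"delta_rot": [0,0,0],"claw": 1},{"slide": [-0.268,0.008,0.7],"delta_rot": [0,0,0],"claw": 1},{"slide": [-0.268,0.008,0.85],"delta_rot": [0,0,0],"claw": 1},{"slide": [-0.268,0.008,0.95],"delta_rot": [0,0,0],"claw": 1},{"slide": [-0.268,0.008,1],"delta_rot": [0,0,0],"claw": 1},{"slide": [-0.268,0.008,1],"delta_rot": [0,0,0],"claw": 1}]}}

```text
clock: 6.5
tool_pos: [0.563, 0.3123, 0.0914]
orientation: [-0.001, -0.601, 0.799, -0.0]
wrist_force: [0.1, 0.1, -0.0]
width: 0.996
grip_force: 0.0
```

{"method": "send_rows", "body": {"newtons": 30, "series": [{"slide": [0,0,0.1],"delta_rot": [0,0,0],"claw": 1},{"slide": [0,0,0.25],"delta_rot": [0,0,0],"claw": 1},{"slide": [0,0,0.377],"delta_rot": [0,0,0],"claw": 1},{"slide": [0,0,0.377],"delta_rot": [0,0,0],"claw": 1},{"slide": [0,0,0.377],"delta_rot": [0,0,0],"claw": 0.7},{"slide": [0,0,0.377],"delta_rot": [0,0,0],"claw": 0.5},{"slide": [0,0,0.377],"delta_rot": [0,0,0],"claw": 0.3},{"slide": [0,0,0.377],"delta_rot": [0,0,0],"claw": 0.3},{"slide": [0,0,0.377],"delta_rot": [0,0,0],"claw": 0.3},{"slide": [0,0,0.377],"delta_rot": [0,0,0],"claw": 0.3}]}}

```text
clock: 7.5
tool_pos: [0.5645, 0.3132, 0.0376]
orientation: [0.002, -0.602, 0.799, -0.0]
wrist_force: [0.1, -0.6, 6.2]
width: 0.52
grip_force: 29.2
```

```bash
python3 - <<'E'
from go import *
go(.592,.1712,.197); s=observe(); print(s["grip_force"],s["wrist_force"],s["clock"])
E
```

```text
pos [0.5645 0.3132 0.0376] yaw -0.28 w 0.5197409208818053 slide [ 0.856 -0.44  -1.064]
29.16481150430627 [ 0.11988197 -0.63866489  6.19159168] 7.5
```

{"method": "send_rows", "body": {"newtons": 40, "series": [{"slide": [0,0,-0.1],"delta_rot": [0,0,0],"claw": 0.3},{"slide": [0,0,-0.3],"delta_rot": [0,0,0],"claw": 0.3},{"slide": [0,0,-0.5],"delta_rot": [0,0,0],"claw": 0.3},{"slide": [0,0,-0.7],"delta_rot": [0,0,0],"claw": 0.3},{"slide": [0.1,-0.05,-0.85],"delta_rot": [0,0,0],"claw": 0.3},{"slide": [0.25,-0.15,-0.85],"delta_rot": [0,0,0],"claw": 0.3},{"slide": [0.45,-0.25,-0.85],"delta_rot": [0,0,0],"claw": 0.3},{"slide": [0.65,-0.35,-0.85],"delta_rot": [0,0,0],"claw": 0.3},{"slide": [0.8,-0.44,-0.85],"delta_rot": [0,0,0],"claw": 0.3},{"slide": [0.856,-0.44,-0.85],"delta_rot": [0,0,0],"claw": 0.3}]}}

```text
clock: 8.5
tool_pos: [0.5911, 0.1682, 0.1632]
orientation: [-0.0, -0.6, 0.8, 0.0]
wrist_force: [0.0, -0.3, -2.0]
width: 0.506
grip_force: 37.8
```

```bash
python3 - <<'E'
from go import *
im=camera("wrist"); im2=camera("side")
cv2.imwrite("pics/w3.png",cv2.hconcat([cv2.resize(im,(400,300)),cv2.resize(im2[90:300,160:440],(400,300))])[:,:,::-1])
for n,i in (("wrist",im),("side",im2)):
  for c,a,p in caps(n,i):
    if .4<p[0]<.65: print(n,c.round(),a,toplane(cam(n),c,.100+.1275).round(4))
go(.592,.1712,.0425)
E
```

```text
wrist [271.  22.] 2006 [0.5659 0.0742 0.2275]
wrist [450.  21.] 2139 [0.5131 0.0891 0.2275]
wrist [432. 120.] 1906 [0.5229 0.1169 0.2275]
wrist [277. 121.] 1647 [0.5724 0.1028 0.2275]
wrist [279. 301.] 5458 [0.5902 0.1671 0.2275]
wrist [454. 294.] 55 [0.5245 0.1829 0.2275]
wrist [490. 338.] 258 [0.5136 0.2068 0.2275]
side [308.  78.] 1821 [0.451  0.0095 0.2275]
side [261. 130.] 106 [0.5096 0.2731 0.2275]
side [306. 139.] 124 [0.4233 0.297  0.2275]
side [252. 142.] 83 [0.5183 0.3203 0.2275]
side [293. 151.] 121 [0.4402 0.3445 0.2275]
side [287. 206.] 186 [0.4276 0.5056 0.2275]
side [196. 233.] 234 [0.5419 0.5861 0.2275]
pos [0.5905 0.1695 0.1632] yaw -0.2826 w 0.5020931929889247 slide [-0.014 -0.007  0.805]
```

View pics/w3.png

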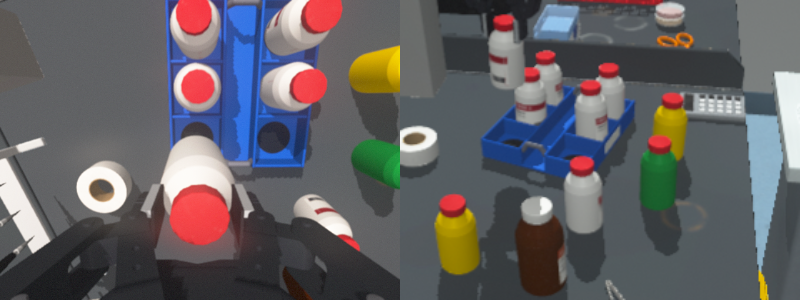

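The left half shows the bottle held square over cell 5, and the right half shows it hanging above the carrier. Everything else is undisturbed, so I'll lower it.

{"method": "send_rows", "body": {"series": [{"slide": [-0.014,-0.01,0.1],"delta_rot": [0,0,0],"claw": 0.3},{"slide": [-0.014,-0.01,0.2],"delta_rot": [0,0,0],"claw": 0.3},{"slide": [-0.014,-0.01,0.3],"delta_rot": [0,0,0],"claw": 0.3},{"slide": [-0.014,-0.01,0.4],"delta_rot": [0,0,0],"claw": 0.3},{"slide": [-0.014,-0.01,0.5],"delta_rot": [0,0,0],"claw": 0.3},{"slide": [-0.014,-0.01,0.6],"delta_rot": [0,0,0],"claw": 0.3},{"slide": [-0.014,-0.01,0.7],"delta_rot": [0,0,0],"claw": 0.3},{"slide": [-0.014,-0.01,0.76],"delta_rot": [0,0,0],"claw": 0.3},{"slide": [-0.014,-0.01,0.79],"delta_rot": [0,0,0],"claw": 0.3},{"slide": [-0.014,-0.01,0.8],"delta_rot": [0,0,0],"claw": 0.3}]}}

```text
clock: 9.6
tool_pos: [0.5928, 0.1727, 0.0429]
orientation: [-0.0, -0.602, 0.799, -0.0]
wrist_force: [-4.7, 0.4, 6.2]
width: 0.509
grip_force: 39.9
```

```bash
python3 - <<'E'
from go import *
go(.592,.1712,.0425); s=observe(); print(s["grip_force"],s["wrist_force"],s["clock"])
E
```

```text
pos [0.5928 0.1727 0.0429] yaw -0.2798 w 0.508900298483707 slide [0.011 0.003 0.003]
39.94685947207472 [-4.71428477  0.42913548  6.21698349] 9.6
```

{"method": "send_rows", "body": {"series": [{"slide": [0,0,0],"delta_rot": [0,0,0],"claw": 0.6},{"slide": [0,0,0],"delta_rot": [0,0,0],"claw": 0.8},{"slide": [0,0,0],"delta_rot": [0,0,0],"claw": 0.95},{"slide": [0,0,0],"delta_rot": [0,0,0],"claw": 0.95},{"slide": [0,0,0],"delta_rot": [0,0,0],"claw": 0.95},{"slide": [0,0,-0.2],"delta_rot": [0,0,0],"claw": 0.95},{"slide": [0,0,-0.45],"delta_rot": [0,0,0],"claw": 0.95},{"slide": [0,0,-0.7],"delta_rot": [0,0,0],"claw": 0.95},{"slide": [0,0,-0.9],"delta_rot": [0,0,0],"claw": 0.95},{"slide": [0,0,-1],"delta_rot": [0,0,0],"claw": 0.95}]}}

```text
clock: 10.6
tool_pos: [0.5942, 0.1726, 0.1968]
orientation: [0.002, -0.601, 0.799, -0.0]
wrist_force: [0.4, 0.2, -0.6]
width: 0.951
grip_force: 0.0
```

```bash
python3 - <<'E'
from go import *
im2=camera("side")
for c,a,p in caps("side",im2):
    if .4<p[0]<.65: print(c.round(),a,toplane(cam("side"),c,.105).round(4))
go(.4547,.3329,.19)
E
```

```text
[308.  78.] 1825 [ 0.4828 -0.2971  0.105 ]
[261. 130.] 107 [0.558  0.0414 0.105 ]
[306. 139.] 124 [0.4471 0.072  0.105 ]
[250. 142.] 114 [0.5725 0.1024 0.105 ]
[293. 151.] 121 [0.4688 0.1332 0.105 ]
[235. 157.] 132 [0.5911 0.174  0.105 ]
[287. 206.] 185 [0.4526 0.34   0.105 ]
[196. 233.] 234 [0.5994 0.4434 0.105 ]
pos [0.595  0.1729 0.1984] yaw -0.2802 w 0.947769822177617 slide [-0.766  1.194  0.053]
```

{"method": "send_rows", "body": {"series": [{"slide": [-0.15,0.2,0],"delta_rot": [0,0,0],"claw": 1},{"slide": [-0.3,0.4,0],"delta_rot": [0,0,0],"claw": 1},{"slide": [-0.45,0.6,0],"delta_rot": [0,0,0],"claw": 1},{"slide": [-0.6,0.8,0],"delta_rot": [0,0,0],"claw": 1},{"slide": [-0.7,0.95,0],"delta_rot": [0,0,0],"claw": 1},{"slide": [-0.766,1,0],"delta_rot": [0,0,0],"claw": 1},{"slide": [-0.766,1,0],"delta_rot": [0,0,0],"claw": 1},{"slide": [-0.766,1,0],"delta_rot": [0,0,0],"claw": 1},{"slide": [-0.766,1,0],"delta_rot": [0,0,0],"claw": 1},{"slide": [-0.766,1,0],"delta_rot": [0,0,0],"claw": 1}]}}

```text
clock: 11.65
tool_pos: [0.4813, 0.3233, 0.193]
orientation: [-0.0, -0.601, 0.799, -0.0]
wrist_force: [0.5, -0.4, 0.3]
width: 0.998
grip_force: 0.0
```

```bash
python3 go.py .4547 .3329 .0375
```

```text
pos [0.4813 0.3233 0.193 ] yaw -0.282 w 0.9982456985864973 slide [-0.012  0.188  1.037]
```

{"method": "send_rows", "body": {"series": [{"slide": [-0.012,0.1,0],"delta_rot": [0,0,0],"claw": 1},{"slide": [-0.012,0.188,0],"delta_rot": [0,0,0],"claw": 1},{"slide": [-0.012,0.188,0.05],"delta_rot": [0,0,0],"claw": 1},{"slide": [-0.012,0.188,0.2],"delta_rot": [0,0,0],"claw": 1},{"slide": [-0.012,0.188,0.4],"delta_rot": [0,0,0],"claw": 1},{"slide": [-0.012,0.188,0.6],"delta_rot": [0,0,0],"claw": 1},{"slide": [-0.012,0.188,0.75],"delta_rot": [0,0,0],"claw": 1},{"slide": [-0.012,0.188,0.88],"delta_rot": [0,0,0],"claw": 1},{"slide": [-0.012,0.188,0.96],"delta_rot": [0,0,0],"claw": 1},{"slide": [-0.012,0.188,1],"delta_rot": [0,0,0],"claw": 1}]}}

```text
clock: 12.65
tool_pos: [0.4536, 0.3333, 0.042]
orientation: [-0.001, -0.601, 0.799, -0.0]
wrist_force: [-0.5, 0.3, -0.1]
width: 0.999
grip_force: 0.0
```

{"method": "send_rows", "body": {"newtons": 30, "series": [{"slide": [0,0,0.037],"delta_rot": [0,0,0],"claw": 1},{"slide": [0,0,0.037],"delta_rot": [0,0,0],"claw": 1},{"slide": [0,0,0.037],"delta_rot": [0,0,0],"claw": 0.8},{"slide": [0,0,0.037],"delta_rot": [0,0,0],"claw": 0.65},{"slide": [0,0,0.037],"delta_rot": [0,0,0],"claw": 0.5},{"slide": [0,0,0.037],"delta_rot": [0,0,0],"claw": 0.3},{"slide": [0,0,0.037],"delta_rot": [0,0,0],"claw": 0.3},{"slide": [0,0,0.037],"delta_rot": [0,0,0],"claw": 0.3},{"slide": [0,0,0.037],"delta_rot": [0,0,0],"claw": 0.3},{"slide": [0,0,0.037],"delta_rot": [0,0,0],"claw": 0.3}]}}

```text
clock: 13.65
tool_pos: [0.4542, 0.3342, 0.0386]
orientation: [0.001, -0.601, 0.799, 0.0]
wrist_force: [-2.6, -0.4, 5.5]
width: 0.505
grip_force: 28.7
```

```bash
python3 go.py .4845 .2025 .1650
```

```text
pos [0.4542 0.3342 0.0386] yaw -0.2805 w 0.5053739043530179 slide [ 0.787 -0.437 -0.844]
```

{"method": "send_rows", "body": {"newtons": 40, "series": [{"slide": [0,0,-0.1],"delta_rot": [0,0,0],"claw": 0.3},{"slide": [0,0,-0.3],"delta_rot": [0,0,0],"claw": 0.3},{"slide": [0,0,-0.5],"delta_rot": [0,0,0],"claw": 0.3},{"slide": [0,0,-0.7],"delta_rot": [0,0,0],"claw": 0.3},{"slide": [0.1,-0.05,-0.85],"delta_rot": [0,0,0],"claw": 0.3},{"slide": [0.25,-0.15,-0.85],"delta_rot": [0,0,0],"claw": 0.3},{"slide": [0.45,-0.25,-0.85],"delta_rot": [0,0,0],"claw": 0.3},{"slide": [0.63,-0.35,-0.85],"delta_rot": [0,0,0],"claw": 0.3},{"slide": [0.75,-0.43,-0.85],"delta_rot": [0,0,0],"claw": 0.3},{"slide": [0.787,-0.437,-0.85],"delta_rot": [0,0,0],"claw": 0.3}]}}

```text
clock: 14.65
tool_pos: [0.4844, 0.2001, 0.1651]
orientation: [-0.0, -0.6, 0.8, 0.0]
wrist_force: [0.4, -0.1, -2.4]
width: 0.498
grip_force: 37.7
```

```bash
python3 - <<'E'
from go import *
C=cam("wrist"); im=camera("wrist")
for c,a,p in caps("wrist",im):
    if a>4000: print(c.round(),a,toplane(C,c,.2275).round(4))
go(.4845,.2025,.0435)
E
```

```text
[273. 297.] 5428 [0.4862 0.1963 0.2275]
pos [0.4841 0.2003 0.1651] yaw -0.2826 w 0.501174101162758 slide [-0.015  0.001  0.811]
```

{"method": "send_rows", "body": {"series": [{"slide": [-0.02,0,0.1],"delta_rot": [0,0,0],"claw": 0.3},{"slide": [-0.02,0,0.2],"delta_rot": [0,0,0],"claw": 0.3},{"slide": [-0.02,0,0.3],"delta_rot": [0,0,0],"claw": 0.3},{"slide": [-0.02,0,0.4],"delta_rot": [0,0,0],"claw": 0.3},{"slide": [-0.02,0,0.5],"delta_rot": [0,0,0],"claw": 0.3},{"slide": [-0.02,0,0.6],"delta_rot": [0,0,0],"claw": 0.3},{"slide": [-0.02,0,0.7],"delta_rot": [0,0,0],"claw": 0.3},{"slide": [-0.02,0,0.77],"delta_rot": [0,0,0],"claw": 0.3},{"slide": [-0.02,0,0.8],"delta_rot": [0,0,0],"claw": 0.3},{"slide": [-0.02,0,0.81],"delta_rot": [0,0,0],"claw": 0.3}]}}

```text
clock: 15.7
tool_pos: [0.4853, 0.2056, 0.0438]
orientation: [0.0, -0.601, 0.799, -0.0]
wrist_force: [-3.5, 0.7, 7.5]
width: 0.497
grip_force: 40.4
```

Contact with the floor (upward force +7.5 N). Releasing and lifting.

{"method": "send_rows", "body": {"series": [{"slide": [0,0,0],"delta_rot": [0,0,0],"claw": 0.6},{"slide": [0,0,0],"delta_rot": [0,0,0],"claw": 0.8},{"slide": [0,0,0],"delta_rot": [0,0,0],"claw": 0.95},{"slide": [0,0,0],"delta_rot": [0,0,0],"claw": 0.95},{"slide": [0,0,0],"delta_rot": [0,0,0],"claw": 0.95},{"slide": [0,0,-0.2],"delta_rot": [0,0,0],"claw": 0.95},{"slide": [0,0,-0.45],"delta_rot": [0,0,0],"claw": 0.95},{"slide": [0,0,-0.7],"delta_rot": [0,0,0],"claw": 0.95},{"slide": [0,0,-0.9],"delta_rot": [0,0,0],"claw": 0.95},{"slide": [0,0,-1],"delta_rot": [0,0,0],"claw": 0.95}]}}

```text
clock: 16.7
tool_pos: [0.4864, 0.2056, 0.197]
orientation: [0.002, -0.601, 0.799, -0.0]
wrist_force: [0.4, -0.4, 0.6]
width: 0.947
grip_force: 0.0
```

{"method": "send_rows", "body": {"series": [{"slide": [0,0,-0.3],"delta_rot": [0,0,0],"claw": 1},{"slide": [0,0,-0.6],"delta_rot": [0,0,0],"claw": 1},{"slide": [0,0,-0.8],"delta_rot": [0,0,0],"claw": 1},{"slide": [0,0,-0.8],"delta_rot": [0,0,0],"claw": 1},{"slide": [0,0,-0.8],"delta_rot": [0,0,0],"claw": 1},{"slide": [0,0,-0.8],"delta_rot": [0,0,0],"claw": 1},{"slide": [0,0,-0.8],"delta_rot": [0,0,0],"claw": 1},{"slide": [0,0,-0.8],"delta_rot": [0,0,0],"claw": 1},{"slide": [0,0,-0.8],"delta_rot": [0,0,0],"claw": 1},{"slide": [0,0,-0.8],"delta_rot": [0,0,0],"claw": 1}]}}

```text
clock: 17.7
tool_pos: [0.4852, 0.205, 0.3133]
orientation: [-0.0, -0.601, 0.799, -0.0]
wrist_force: [-0.8, 0.0, 0.7]
width: 1.002
grip_force: 0.0
```

```bash
python3 - <<'E'
from go import *
im2=camera("side"); im=camera("wrist")
cv2.imwrite("pics/f.png",cv2.hconcat([cv2.resize(im,(400,300)),cv2.resize(im2[90:300,160:440],(400,300))])[:,:,::-1])
for n,i in (("wrist",im),("side",im2)):
  for c,a,p in caps(n,i):
    if .4<p[0]<.65: print(n,c.round(),a,toplane(cam(n),c,.105).round(4))
E
```

```text
wrist [169.  57.] 781 [0.5592 0.0398 0.105 ]
wrist [276.  56.] 705 [0.4478 0.0707 0.105 ]
wrist [177. 117.] 641 [0.5733 0.101  0.105 ]
wrist [272. 117.] 583 [0.4697 0.1308 0.105 ]
wrist [183. 181.] 547 [0.5929 0.1715 0.105 ]
wrist [276. 183.] 519 [0.4867 0.2038 0.105 ]
wrist [318. 318.] 75 [0.4834 0.3961 0.105 ]
wrist [242. 357.] 287 [0.5999 0.4272 0.105 ]
side [308.  78.] 1830 [ 0.4827 -0.2972  0.105 ]
side [261. 130.] 108 [0.5581 0.0414 0.105 ]
side [305. 139.] 127 [0.4474 0.0723 0.105 ]
side [250. 142.] 113 [0.5725 0.1026 0.105 ]
side [293. 151.] 121 [0.4688 0.1332 0.105 ]
side [235. 157.] 131 [0.5911 0.1741 0.105 ]
side [280. 168.] 144 [0.486  0.2061 0.105 ]
side [196. 233.] 233 [0.5994 0.4434 0.105 ]
```

View pics/f.png

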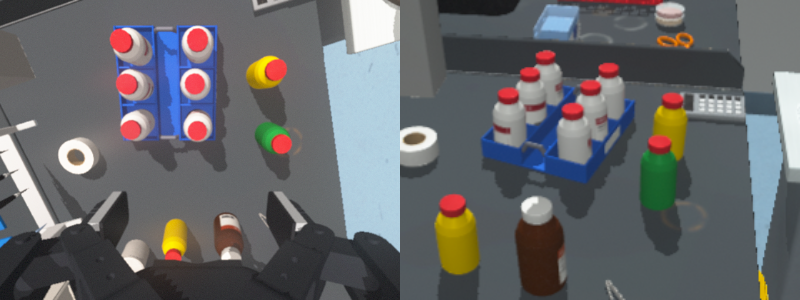

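All six cells are filled and every bottle is upright. The new ones, at (137,125) and (197,130) in the left half, measure within 3 mm of their cell centres, and amber and the four kept bottles haven't moved.

```bash
python3 -c "
from cell import *
print(sign_off())"
```

```text
the job is handed in; nothing more can be done
None
```

Both spare bottles now stand upright on the floors of the two empty cells (2 and 5), within about 4 mm of centre by camera; the kept bottles and the brown bottle are where they were, and the job was handed in at about 18 s (no verdict was returned).

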